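# Set up the steam-wand cleaning corner

## Task

Get the steam-wand cleaning corner ready: lower the white paper roll upright onto its steel spindle until it rests on the base, without dropping it, and let go. Then press the cleaner bottle's blue safety cap down, keep it pressed while twisting it about a quarter turn counter-clockwise, and lift it off. Finish still holding the cap, level and still, straight above the bottle with its rim at least 5 cm clear of the orange seal, and leave everything else where it is.

Things in the scene. Friction and masses are not known exactly. Their poses are not given: they have to be found in the camera images.
- roll: Roll of white wiping paper with a brown card core, rigid, standing upright on the counter: 60 mm outside diameter, 90 mm tall, 27 mm through bore along its axis, about 0.11 kg. Origin at the centre of its underside, z up along the axis.
- spindle: Fixed steel roll holder: round base 110 mm across, 10 mm thick, with an upright rod of 20 mm diameter in its centre; rod top 95 mm above the counter, its last 14 mm tapering to 8 mm diameter. Origin at the centre of the base's underside on the counter, z up. Fully home, the roll's underside is 10 mm above this origin and its top 5 mm above the rod.
- bottle: White cleaner bottle with a teal band, held rigidly upright in a fixed holder with a 110 mm square steel foot and a 96 mm ring 31 mm high: body 84 mm across to 85 mm height, sloping shoulder to a collar 40 mm across at 107 to 113 mm, then a 33 mm neck. Origin on its axis at counter height, z up; x points to the orange mark on the shoulder.
- cap: Blue ribbed push-and-turn cap, 52 mm across, 36 mm tall, about 35 g, held only by two lugs on the neck. Origin at the centre of its rim (underside), z up; x points to the orange mark on its top. Locked: origin 130 mm above the bottle's origin, mark in line with the bottle's mark; 17 mm of height is free between its rim and the bottle's collar, more outside the collar.
- saucer: Bystander: white saucer, 116 mm across, 14 mm high. Origin at the centre of its underside.
- cup: Bystander: white cup, 76 mm across and 62 mm high, with a handle. Origin at the centre of its underside.
- jug: Bystander: steel milk jug, 80 mm across and 105 mm high, with a handle. Origin at the centre of its underside.
- tamper: Bystander: dark steel coffee tamper standing on its 58 mm foot, 72 mm high. Origin at the centre of its underside.
- portafilter: Bystander: steel filter holder, head 66 mm across and 30 mm high, with a black handle along its x axis to 185 mm from the head's centre. Origin at the centre of the head's underside.
- spoon: Bystander: steel spoon with a wooden handle, lying flat, 130 mm long along its x axis, about 10 mm high. Origin at the middle of its underside.
- sugar_jar: Bystander: amber jar with a steel lid, 76 mm across, 110 mm high. Origin at the centre of its underside.
- bottle_mouth (a point): Centre of the top of the bottle's neck, 151 mm above the counter. A sprung orange seal, 24 mm across, stands in it; with the cap off the seal's top is 12 mm above this point. Axes as the bottle.
- cap_top (a point): Centre of the cap's flat top, 36 mm above its rim, 166 mm above the counter when locked. A spring pushes the cap up with 4 N plus 0.8 N per mm pressed. Pressed 6.5 mm or more (hard stop at 9 mm, 11 N) it turns counter-clockwise seen from above, never clockwise; turned 55 to 125 degrees (90 is best) it is free to lift.
Things that resemble listed ones, but are neither listed nor needed, are in the scene too. Leave any green or red look-alike of the roll alone.

How it is judged:
On the way, in this order (a step that is already met when the one before it is completed fails the run):
1. the paper roll sits fully down and upright on the spindle, let go (horizontal distance between roll and spindle below 0.008 m and z of roll in the frame of spindle below 0.014 m and angle between roll's own z axis and vertical below 0.08 rad and contact force between the fingers and roll below 0.1 N and linear speed of roll below 0.03 m/s), for 0.2 s.
2. the cap is pressed down on the bottle by 5 mm or more (horizontal distance between cap and bottle below 0.01 m and z of cap in the frame of bottle below 0.125 m), for 0.1 s.
3. the cap is turned free (50 degrees or more) while still on the neck (horizontal distance between cap and bottle below 0.01 m and z of cap in the frame of bottle below 0.137 m and angle between the x axis of cap and the x axis of bottle, either way round above 0.87 rad), for 0.1 s.
At the end, for the whole second after the job is handed in: Gripper holds the cap still, within 0.3 rad of level, rim 210 mm or more above the counter (47 mm over the seal), within 25 mm of the bottle's axis, off the bottle; roll untouched on the spindle: within 8 mm of its axis, 4 mm of fully down, 0.08 rad of upright (horizontal distance between roll and spindle below 0.008 m and z of roll in the frame of spindle below 0.014 m and angle between roll's own z axis and vertical below 0.08 rad and contact force between the fingers and roll below 0.1 N and z of cap in the frame of bottle above 0.21 m and horizontal distance between cap and bottle below 0.025 m and angle between cap's own z axis and vertical below 0.3 rad and contact force between the fingers and cap above 1 N and contact force between cap and bottle below 0.05 N and linear speed of cap below 0.03 m/s); the arm keeps its last pose, push and grip.
It fails at once if a bystander is moved by more than 40 mm (distance of any of saucer, cup, jug, tamper, portafilter, spoon, sugar_jar from where it was at the start of the episode above 0.04 m).
It fails at once if the roll is dropped down the spindle (faster than 0.5 m/s) (horizontal distance between roll and spindle below 0.02 m and z of roll in the frame of spindle below 0.095 m and linear speed of roll above 0.5 m/s).
It also fails if it takes over 58 s, if anything falls off the work surface, if the arm or the gripper's body presses on something with over 40 N, if the wrist force passes 120 N, or if a joint passes its speed limit or range.

## Robot

A 7-joint arm with a two-finger parallel gripper is mounted at the origin on the work surface. World frame = base frame: x ahead of the robot, y to its left, z up, the work surface at z = 0. Lengths are in m, angles in rad, forces in N, time in s.
With the tool pointing down it reaches from about 0.35 to 0.9 m from the base axis. Payload 8.1 kg.
Tool frame: the origin (TCP) lies on the centre line of the jaws, within the pads' length; the fingertips stand arm.tip_extent ahead of it and the grasp point (between the pads) lies 3 mm ahead of it (arm.tip_extent is the distance from the TCP to the fingertips, in m); y points along the fingers, z is the direction in which the jaws open and shut, and the axes are right-handed (so a half turn about y gives the same grasp; the last joint's range is limited). The gripper opens to 92 mm and grips with 3 to 60 N. Pads are 19 mm wide; open, the fingers measure 130 mm over their backs; the gripper's body (75 mm by 190 mm) begins 47 mm behind the grasp point.
Start: joints at [-1.243, 0.434, 0.025, 1.573, -0.012, 1.134, -0.075], TCP at [0.261, 0.568, 0.249] pointing down, gripper open.
Joint ranges: [-2.62, 2.62], [-0.44, 2.09], [-1.27, 1.32], [0.08, 2.57], [-1.32, 4.46], [0.12, 2], [-2.74, 2.74]. Speed limits (rad/s): [2.22, 2.22, 3.01, 3.01, 3.14, 3.14, 3.14].

## Interface

Orientations are given as a rotation vector (axis times angle).
In Python, from cell import observe, get_image, sign_off, boxes_of, place_of, arm gives the robot as it stands.
- The arm moves only by the tool arm_command, never from a script. Its argument "plan" is a list of rows, each a list of 2 entries, a list of its own where there are three numbers: the shift along the tool's x, y, z in m, then the turn, a rotation vector about the tool's x, y, z in degrees. In form: [[[tx, ty, tz], [ax, ay, az]], ...]. A call has 1 to 5 rows; each row is the pose to reach, as a shift and turn from the pose commanded when the call began, along the tool's axes at that moment; what a row does not reach only later rows make up. A row lasts 1/10 s, in which the tool goes at most 50 mm and 8.59 degrees, less where a joint would pass 70% of its speed; a pose out of reach is approached as far as the arm can. A call with a gripper value outside its range is refused whole. "fingers" is the closure, from -1 (fully open) to 1 (shut), set as the call begins (left out, the last holds). The fingers move at their own pace and stop on an object; "squeeze" is the grip in N (left out, the last holds). Time passes only in rows, so rows that repeat a pose let the fingers close. It gives the time, the measured TCP pose, the force and the opening at its end, in the units of the state.
- observe(): the state, without advancing time (a new reading comes with each control period).
- get_image(name): name is "scene" or "top" or "wrist"; returns a dict with "color" (400x640x3 uint8, red, green, blue), "camera_matrix" (3x3 intrinsics, pixels), "world_to_cam" (4x4, takes a point from world to camera coordinates); the wrist camera has in their place "mount" (4x4, takes a point from camera to tool coordinates, whose origin is the TCP and whose axes are the tool frame's). Camera axes: x right, y up, looking along -z (the intrinsics and any distortion apply to the point x, -y, -z); pixel columns grow to the right and rows downward; lengths in m; the calibration is good to about 2 mm. A picture is of the moment at which its call begins: read the wrist's pose just before it. There is no depth.
- sign_off(): hands the job in, once; it reports no verdict.
Trained networks look in a picture, given as the dict that the camera call returned (one of the last four; its "shot" number tells which), for a name from the list of things; names that differ only in an ending like _2 or _b are one class to them, and where a whole thing is asked for, a point or a joint stands for the part that bears it (a point fixed in the world has none). Each returns a list of dicts, best first, with "confidence" (0 to 1); they miss things now and then, are a little off and sometimes report something else, mostly with a low value. They report only what shows in the picture. A call takes as long as a camera call. They do not tell look-alikes from the thing itself.
- boxes_of(picture, thing): "point" ([column, row] in pixels, amid what is visible of it).
- place_of(picture, thing): "point" ([column, row] in pixels: a listed point, or the origin of a listed thing).
The state is a dict: "clock": time; "joints": joint angles; "dq": joint speeds; "joint_efforts": joint torques, N m; "position": TCP position; "ee_rot": TCP orientation; "force": force on the tool from outside, world axes, zero at the start; "ft_torque": the same for the moment, N m; "width": opening from 0.0 (shut) to 1.0 (fully open).
Only numpy, scipy, OpenCV 4.12 (cv2) and the standard library are available. Lean on these libraries where they do the work, as an engineer would, in place of code of your own. Each camera call takes 0.05 s, during which the arm holds its last target.

## Working session

There is one attempt and no reset: what is moved stays moved. The work goes in short steps, Python scripts to look and compute and a tool call to move; the robot and the scene stay as the last step left them, time stands still between calls to the robot, and variables do not carry over. Pictures are saved under pics/ and viewed, and the job is handed in when it is done.

Besides the shell and the picture viewer there is one more tool, called after "Request:" by a JSON object that holds its "method" and its "body", one argument or row to a line. arm_command: Moves the arm, as the interface text tells. Its arguments: {"type":"object","properties":{"plan":{"type":"array","items":{"type":"array"}},"fingers":{"type":"number"},"squeeze":{"type":"number"}},"required":["plan"]}

```bash
mkdir -p pics; ls
cat > h.py <<'E'
import numpy as np, cv2
from scipy.spatial.transform import Rotation as R
from cell import observe, get_image, sign_off, boxes_of, place_of, arm
def save(im,n): cv2.imwrite('pics/'+n,cv2.cvtColor(im['color'],cv2.COLOR_RGB2BGR))
def w2c(im,s=None):
    if 'world_to_cam' in im: return np.array(im['world_to_cam'])
    T=np.eye(4);T[:3,:3]=R.from_rotvec(s['ee_rot']).as_matrix();T[:3,3]=s['position']
    return np.linalg.inv(T@np.array(im['mount']))
def ray(im,W,p):
    K=np.array(im['camera_matrix']);d=np.linalg.inv(K)@[p[0],p[1],1];d=np.array([d[0],-d[1],-d[2]])
    C=np.linalg.inv(W);return C[:3,3],C[:3,:3]@d/np.linalg.norm(d)
def atz(im,W,p,z):
    o,d=ray(im,W,p);return o+d*(z-o[2])/d[2]
def tri(rs):
    A=0;b=0
    for o,d in rs:
        P=np.eye(3)-np.outer(d,d);A=A+P;b=b+P@o
    x=np.linalg.solve(A,b);return x,[float(np.linalg.norm(np.cross(x-o,d))) for o,d in rs]
def proj(im,W,X):
    c=W@np.append(X,1);K=np.array(im['camera_matrix']);q=K@[c[0],-c[1],-c[2]];return q[:2]/q[2]
E
python3 - <<'E'
from h import *
s=observe();print(s)
print({k:getattr(arm,k) for k in dir(arm) if k[0]!='_'})
I={}
for n in('scene','top','wrist'):
    I[n]=get_image(n);save(I[n],n+'0.png');print(n,[k for k in I[n]], I[n].get('world_to_cam'),I[n].get('mount'),I[n]['camera_matrix'])
for t in('roll','spindle','bottle','cap','bottle_mouth','cap_top'):
  for n in I:
    print(t,n,[(np.round(d['point']),round(d['confidence'],2)) for d in place_of(I[n],t)])
E
```

```text
pics
{'clock': 0.0, 'joints': array([-1.2426297 ,  0.43521286,  0.0249833 ,  1.57409573, -0.011592  ,
        1.13398589, -0.07511185]), 'dq': array([ 0.0013659 , -0.00069733,  0.00159547,  0.00135473,  0.00039134,
       -0.00078449,  0.00045892]), 'joint_efforts': array([-6.58333556e-04, -6.67824841e+01,  9.84962024e-01, -3.14456928e+01,
       -6.05185842e-02,  4.27580858e-02,  1.34254760e-04]), 'position': array([0.26083909, 0.56744829, 0.24795188]), 'ee_rot': array([-1.54580516,  0.33813354, -0.33784612]), 'force': array([ 0.79902251, -0.20108581,  0.28680802]), 'ft_torque': array([ 0.06874467,  0.02822416, -0.0561542 ]), 'width': 1.0010129694912548}
{'PlanningError': <class 'cell.PlanningError'>, 'tip_extent': 0.022}
scene ['color', 'camera_matrix', 'world_to_cam', 'shot'] [[-0.48719966  0.87326134  0.00714947  0.26501733]
 [-0.47501426 -0.27186636  0.83692899  0.17395312]
 [ 0.73280143  0.40435542  0.54726479 -1.39581023]
 [ 0.          0.          0.          1.        ]] None [[362.02763313   0.         317.94373529]
 [  0.         362.02763313 200.98121388]
 [  0.          
[... 1064 characters left out ...]
]
roll wrist [(array([222., 330.]), 0.65)]
spindle scene [(array([240., 203.]), 0.59), (array([311., 204.]), 0.4)]
spindle top [(array([418., 216.]), 0.94)]
spindle wrist []
bottle scene [(array([308., 246.]), 0.62)]
bottle top [(array([320., 194.]), 0.67)]
bottle wrist []
cap scene [(array([312., 207.]), 0.79), (array([308., 192.]), 0.62), (array([443., 326.]), 0.2)]
cap top [(array([322., 189.]), 0.56)]
cap wrist []
bottle_mouth scene [(array([309., 197.]), 0.75), (array([306., 193.]), 0.67)]
bottle_mouth top [(array([319., 182.]), 0.94)]
bottle_mouth wrist []
cap_top scene [(array([307., 190.]), 0.88), (array([312., 194.]), 0.35)]
cap_top top [(array([319., 178.]), 0.57)]
cap_top wrist []
```

View pics/scene0.png

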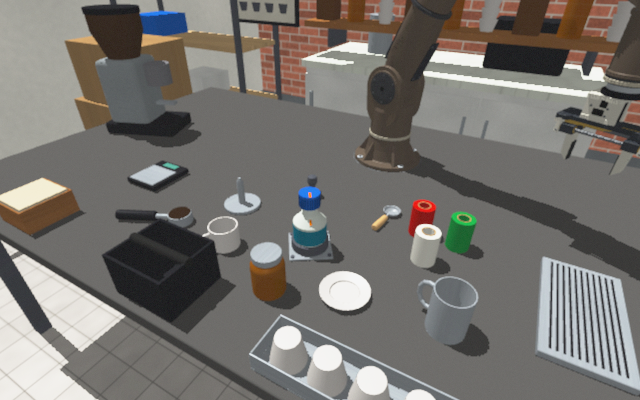

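View pics/top0.png

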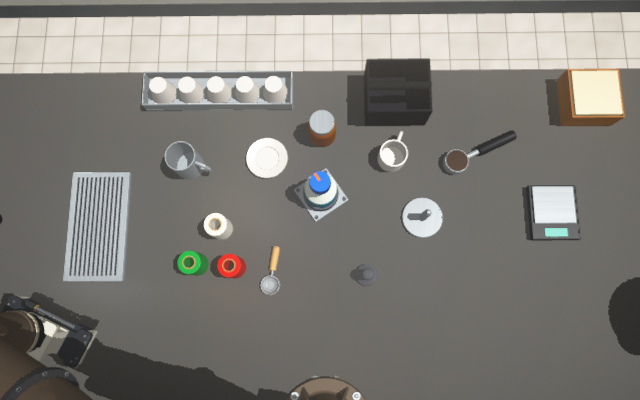

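View pics/wrist0.png

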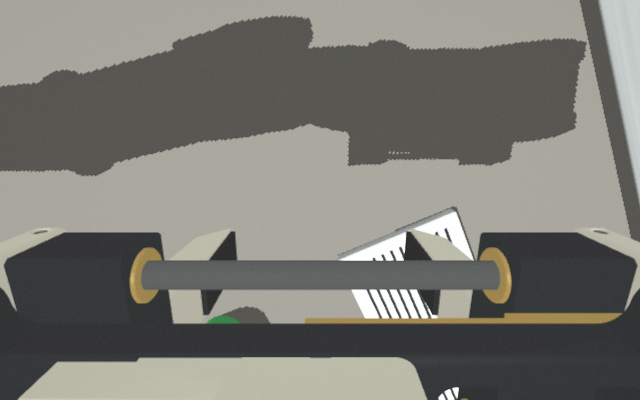

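Run:
```python
from h import *
a=get_image('scene');b=get_image('top')
c=np.vstack([cv2.resize(a['color'][185:275,220:480],None,fx=3,fy=3,interpolation=2)])
d=cv2.resize(b['color'][150:300,170:450],None,fx=2.8,fy=2.8,interpolation=2)
cv2.imwrite('pics/z1.png',cv2.cvtColor(c,4));cv2.imwrite('pics/z2.png',cv2.cvtColor(d,4))
def T(n,pa,pb):
    x,e=tri([ray(a,w2c(a),pa),ray(b,w2c(b),pb)]);print(n,x.round(3),np.round(e,4))
T('roll',(423,259),(224,226));T('spindle',(240,203),(418,216));T('bottle',(308,246),(320,194));T('mouth',(307,195),(319,182));T('captop',(307,190),(319,178))
for n,p,z in(('roll',(224,226),0),('spindle',(418,216),0),('bottle',(320,194),0),('captop',(319,178),.166),('red',(235,269),0),('green',(196,265),0)):print(n,atz(b,w2c(b),p,z).round(3))
for n,p,z in(('roll',(423,259),0),('spindle',(240,203),0),('bottle',(308,246),0),('captop',(307,190),.166)):print(n,atz(a,w2c(a),p,z).round(3))
s=observe();print(R.from_rotvec(s['ee_rot']).as_matrix().round(3),s['clock'])
```

```text
roll [0.516 0.279 0.003] [0.0044 0.0044]
spindle [ 0.545 -0.262  0.008] [0.0072 0.0072]
bottle [ 0.607  0.009 -0.001] [0.003 0.003]
mouth [0.606 0.008 0.156] [0.0041 0.0041]
captop [0.612 0.01  0.173] [0.0024 0.0024]
roll [0.518 0.276 0.   ]
spindle [ 0.542 -0.257  0.   ]
bottle [0.606 0.012 0.   ]
captop [0.612 0.012 0.166]
red [0.401 0.242 0.   ]
green [0.412 0.348 0.   ]
roll [0.51  0.283 0.   ]
spindle [ 0.538 -0.278  0.   ]
bottle [0.61  0.007 0.   ]
captop [0.603 0.002 0.166]
[[ 0.909  0.     0.418]
 [-0.418  0.     0.909]
 [ 0.    -1.     0.   ]] 1.15
```

View pics/z1.png

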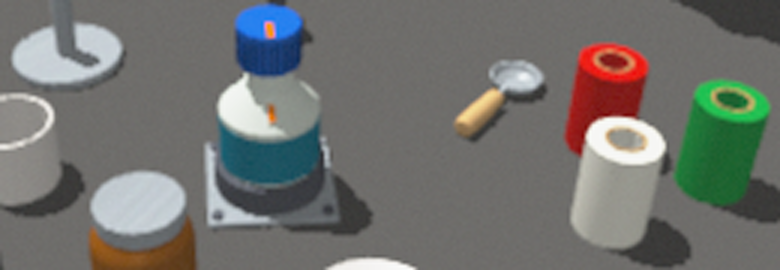

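View pics/z2.png

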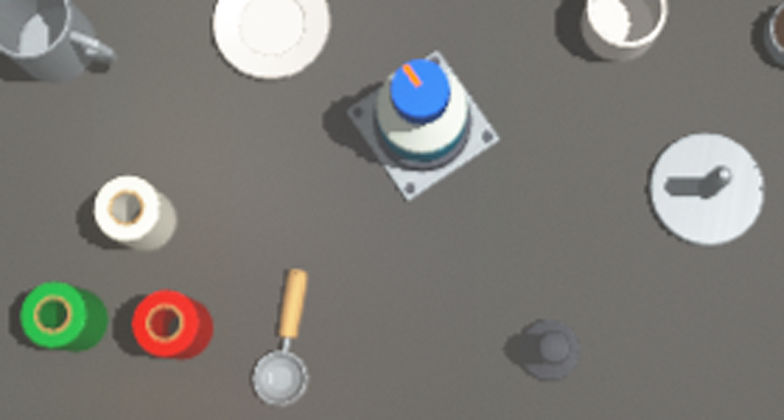

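Request:
{"method": "arm_command", "body": {
  "plan": [
    [[0.062, 0, -0.031], [0, 0, 0]],
    [[0.124, 0, -0.062], [0, 0, 0]],
    [[0.186, 0, -0.093], [0, 0, 0]],
    [[0.248, 0, -0.124], [0, 0, 0]],
    [[0.311, 0, -0.155], [0, 0, 0]]
  ],
  "fingers": -1
}}

```text
clock: 1.65
position: [0.4186, 0.3714, 0.249]
ee_rot: [-1.544, 0.338, -0.338]
force: [0.0, 0.8, -0.0]
width: 1.001
```

Request:
{"method": "arm_command", "body": {
  "plan": [
    [[0.062, 0, -0.031], [0, 0, 0]],
    [[0.062, 0, -0.031], [0, 0, 0]]
  ]
}}

```text
clock: 1.85
position: [0.4646, 0.3136, 0.2491]
ee_rot: [-1.545, 0.341, -0.345]
force: [0.5, -0.3, 0.5]
width: 1.001
```

Run:
```python
from h import *
im=get_image('wrist')
s=observe();im=get_image('wrist');save(im,'w1.png');W=w2c(im,s);print(s['position'])
for d in place_of(im,'roll'):
    print(d['point'],d['confidence'],atz(im,W,d['point'],0).round(4))
for y in (.09,0):
  print(proj(im,W,[.515,.28,y]))
```

```text
[0.46557922 0.31245766 0.24909992]
[246.9, 150.7] 0.84 [0.4037 0.2437 0.    ]
[326.4, 118.4] 0.64 [0.4103 0.3478 0.    ]
[310.71949602 245.20347065]
[312.80797088 216.97212137]
```

View pics/w1.png

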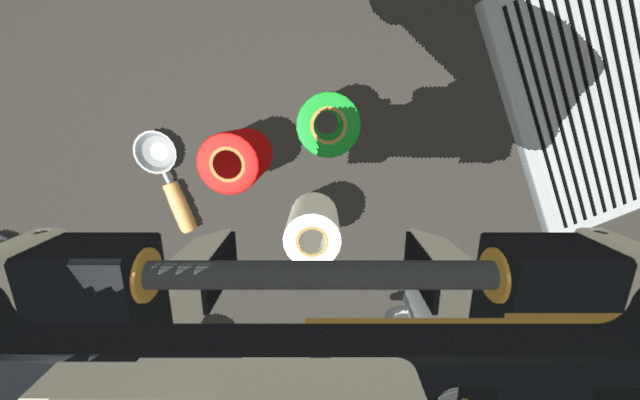

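Request:
{"method": "arm_command", "body": {
  "plan": [
    [[0.025, 0, 0], [0, 0, 0]],
    [[0.05, 0, 0], [0, 0, 0]],
    [[0.05, 0, 0], [0, 0, 0]],
    [[0.05, 0, 0], [0, 0, 0]]
  ]
}}

```text
clock: 2.4
position: [0.5056, 0.2995, 0.2485]
ee_rot: [-1.544, 0.338, -0.336]
force: [0.2, -0.1, -0.8]
width: 0.999
```

Run:
```python
from h import *
s=observe();im=get_image('wrist');save(im,'w2.png');W=w2c(im,s);print(s['position'])
for d in place_of(im,'roll'):
    print(d['point'],d['confidence'],atz(im,W,d['point'],0).round(4))
g=cv2.resize(im['color'][100:260,220:420],None,fx=4,fy=4,interpolation=2);cv2.imwrite('pics/w2z.png',cv2.cvtColor(g,4))
for y in (.09,0):
  print(proj(im,W,[.515,.28,y]))
```

```text
[0.50555352 0.29945773 0.24847602]
[310.3, 184.7] 0.75 [0.5142 0.2834 0.    ]
[323.5, 82.2] 0.68 [0.4107 0.3486 0.    ]
[304.71777769 206.60531737]
[308.11548012 186.3322427 ]
```

View pics/w2z.png

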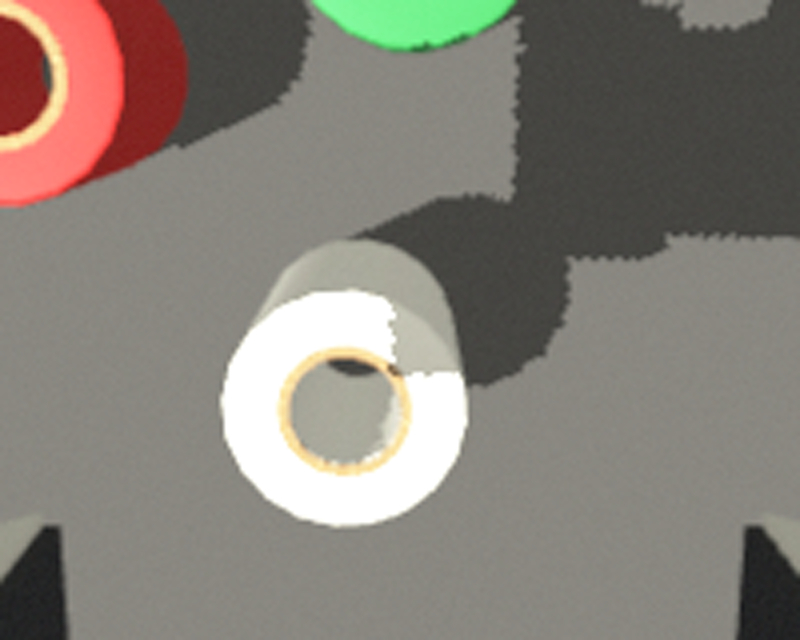

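Run:
```python
from h import *
s=observe();im=get_image('wrist');W=w2c(im,s)
a=get_image('scene');b=get_image('top')
s1=dict(position=[0.46557922,0.31245766,0.24909992],ee_rot=[-1.545,0.341,-0.345])
W1=w2c(im,s1)
L=[(im,W,(306.2,202)),(im,W1,(312,240.5)),(a,w2c(a),(429,232)),(b,w2c(b),(215.4,224.3))]
for l in L: print(atz(*l,.09).round(4))
for i in((0,1),(0,2),(0,3),(2,3),(0,2,3)):
  x,e=tri([ray(*L[k]) for k in i]);print(i,x.round(4),np.round(e,4))
print(s['position'])
M=R.from_rotvec(s['ee_rot']).as_matrix()
print(M.round(3), M.T@(atz(*L[0],.09)-s['position']))
```

```text
[0.5108 0.2836 0.09  ]
[0.5109 0.2835 0.09  ]
[0.5164 0.2837 0.09  ]
[0.5098 0.2795 0.09  ]
(0, 1) [0.5106 0.2837 0.0909] [0. 0.]
(0, 2) [0.5116 0.2831 0.0865] [0. 0.]
(0, 3) [0.5121 0.2819 0.0804] [0.001 0.001]
(2, 3) [0.5103 0.2817 0.0851] [0.0011 0.0011]
(0, 2, 3) [0.511  0.2822 0.0855] [0.0012 0.0009 0.0017]
[0.50497647 0.2997641  0.2486113 ]
[[ 0.91  -0.001  0.415]
 [-0.415  0.001  0.91 ]
 [-0.001 -1.     0.   ]] [ 0.0121873   0.15859561 -0.01227044]
```

Request:
{"method": "arm_command", "body": {
  "plan": [
    [[0.012, 0.02, -0.012], [0, 0, 0]],
    [[0.012, 0.055, -0.012], [0, 0, 0]],
    [[0.012, 0.1, -0.012], [0, 0, 0]],
    [[0.012, 0.145, -0.012], [0, 0, 0]],
    [[0.012, 0.183, -0.012], [0, 0, 0]]
  ]
}}

```text
clock: 3.15
position: [0.5114, 0.2824, 0.0639]
ee_rot: [-1.544, 0.338, -0.337]
force: [-0.2, -0.4, 0.1]
width: 1.002
```

Request:
{"method": "arm_command", "body": {
  "plan": [
    [[0, 0, 0], [0, 0, 0]],
    [[0, 0, 0], [0, 0, 0]]
  ]
}}

```text
clock: 3.35
position: [0.5121, 0.2825, 0.0662]
ee_rot: [-1.545, 0.338, -0.337]
force: [0.4, -0.0, -0.0]
width: 0.998
```

Run:
```python
from h import *
s=observe();im=get_image('wrist');save(im,'w3.png');print(s['position'],s['force'])
```

```text
[0.51213392 0.28248665 0.06624476] [ 0.36183251 -0.00452605 -0.04718129]
```

View pics/w3.png

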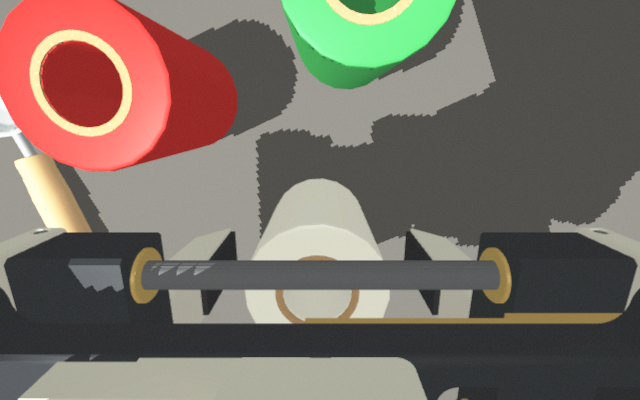

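Request:
{"method": "arm_command", "body": {
  "plan": [
    [[0, 0, 0], [0, 0, 0]],
    [[0, 0, 0], [0, 0, 0]],
    [[0, 0, 0], [0, 0, 0]],
    [[0, 0, 0], [0, 0, 0]],
    [[0, 0, 0], [0, 0, 0]]
  ],
  "fingers": 1,
  "squeeze": 15
}}

```text
clock: 3.9
position: [0.5125, 0.2822, 0.0662]
ee_rot: [-1.544, 0.338, -0.338]
force: [-2.0, -1.5, 5.2]
width: 0.645
```

Request:
{"method": "arm_command", "body": {
  "plan": [
    [[0, 0, 0], [0, 0, 0]],
    [[0, -0.03, 0], [0, 0, 0]],
    [[0, -0.07, 0], [0, 0, 0]],
    [[0, -0.11, 0], [0, 0, 0]],
    [[0, -0.15, 0], [0, 0, 0]]
  ]
}}

```text
clock: 4.4
position: [0.5119, 0.2819, 0.2169]
ee_rot: [-1.545, 0.338, -0.338]
force: [0.9, 1.2, -1.3]
width: 0.643
```

Run:
```python
from h import *
s=observe();im=get_image('scene');save(im,'s1.png');print(s['position'],s['force'],s['width'])
b=get_image('top');w=get_image('wrist');save(w,'w4.png')
g=cv2.resize(b['color'][170:270,370:470],None,fx=6,fy=6,interpolation=2);cv2.imwrite('pics/spt.png',cv2.cvtColor(g,4))
g=cv2.resize(im['color'][165:225,205:285],None,fx=9,fy=9,interpolation=2);cv2.imwrite('pics/sps.png',cv2.cvtColor(g,4))
```

```text
[0.51189386 0.28187764 0.21692398] [ 0.8896355   1.17110628 -1.27363918] 0.6432506996861945
```

View pics/s1.png

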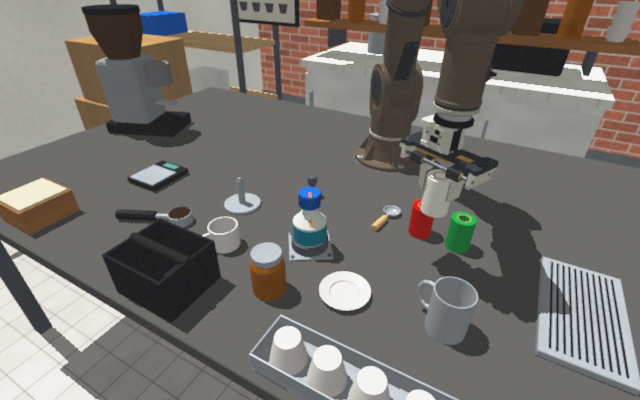

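View pics/spt.png

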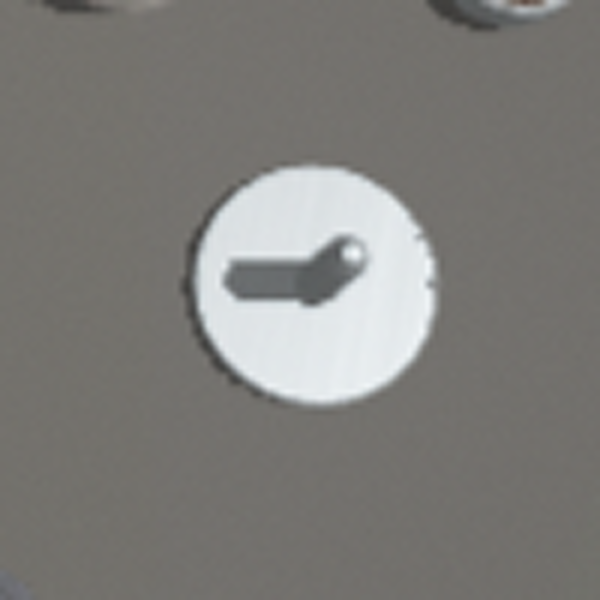

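View pics/sps.png

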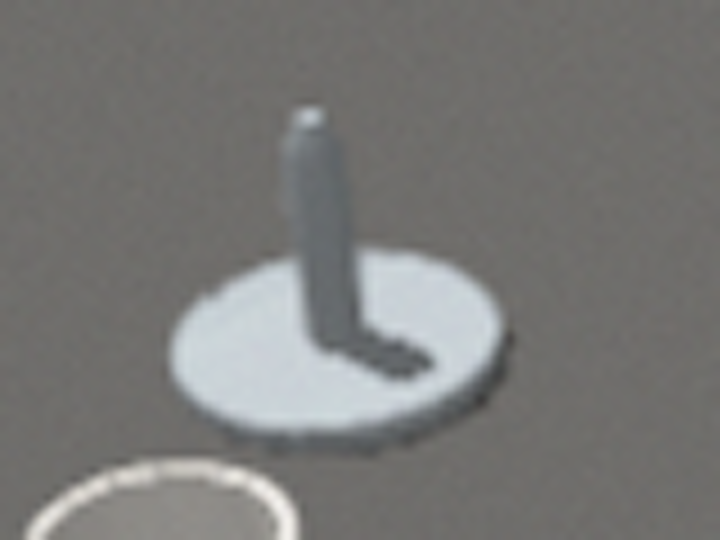

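View pics/w4.png

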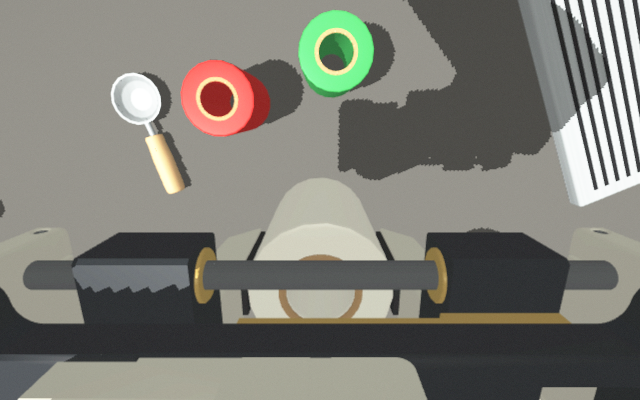

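Request:
{"method": "arm_command", "body": {
  "plan": [
    [[0.0, -0.04, 0], [0, 0, 0]],
    [[0.02, -0.07, -0.026], [0, 0, 0]],
    [[0.048, -0.07, -0.062], [0, 0, 0]],
    [[0.077, -0.07, -0.1], [0, 0, 0]],
    [[0.107, -0.07, -0.138], [0, 0, 0]]
  ]
}}

```text
clock: 5.05
position: [0.5513, 0.1105, 0.2844]
ee_rot: [-1.545, 0.339, -0.336]
force: [0.4, -0.2, -1.1]
width: 0.647
```

Request:
{"method": "arm_command", "body": {
  "plan": [
    [[0.03, 0, -0.039], [0, 0, 0]],
    [[0.06, 0, -0.078], [0, 0, 0]],
    [[0.09, 0, -0.117], [0, 0, 0]],
    [[0.12, 0, -0.155], [0, 0, 0]],
    [[0.15, 0, -0.194], [0, 0, 0]]
  ]
}}

```text
clock: 5.55
position: [0.6067, -0.1284, 0.2839]
ee_rot: [-1.544, 0.34, -0.336]
force: [1.3, 1.6, -1.3]
width: 0.648
```

Request:
{"method": "arm_command", "body": {
  "plan": [
    [[0.03, 0, -0.039], [0, 0, 0]],
    [[0.06, 0, -0.078], [0, 0, 0]],
    [[0.09, 0, -0.117], [0, 0, 0]],
    [[0.114, 0, -0.149], [0, 0, 0]],
    [[0.114, 0, -0.149], [0, 0, 0]]
  ]
}}

```text
clock: 6.05
position: [0.6461, -0.3176, 0.2826]
ee_rot: [-1.548, 0.348, -0.342]
force: [-1.3, -0.5, -0.7]
width: 0.644
```

Run:
```python
from h import *
im=get_image('scene');s=observe();print(s['position'],s['joints'].round(2),s['width'],s['clock'])
w=get_image('wrist');save(w,'w5.png');b=get_image('top');W=w2c(w,s)
x,e=tri([ray(im,w2c(im),(239.4,177.9)),ray(b,w2c(b),(428.7,212))]);print('tip',x,e)
x,e=tri([ray(im,w2c(im),(242.3,202.8)),ray(b,w2c(b),(422.5,217.5))]);print('base',x,e)
print(atz(b,w2c(b),(428.7,212),.095),atz(im,w2c(im),(239.4,177.9),.095),atz(b,w2c(b),(422.5,217.5),.01),atz(im,w2c(im),(242.3,202.8),.01))
print(proj(w,W,x),[(d['point'],d['confidence'],atz(w,W,d['point'],0)) for d in place_of(w,'spindle')])
```

```text
[ 0.64687642 -0.31380808  0.28270707] [ 0.19  0.59  0.34  1.27 -0.19  1.32  1.65] 0.6445111950009171 6.1
tip [ 0.53794916 -0.26792457  0.09128045] [0.0004146039685508341, 0.0004146039685509537]
base [ 0.53770526 -0.26860687  0.00340522] [0.00012780594713688312, 0.0001278059471369631]
[ 0.53757739 -0.26752175  0.095     ] [ 0.5427954  -0.26287719  0.095     ] [ 0.5366098  -0.26724535  0.01      ] [ 0.54523715 -0.26175972  0.01      ]
[315.54059346  75.57496146] [([319.3, 74.5], 0.61, array([ 0.53817221, -0.26368725,  0.        ]))]
```

View pics/w5.png

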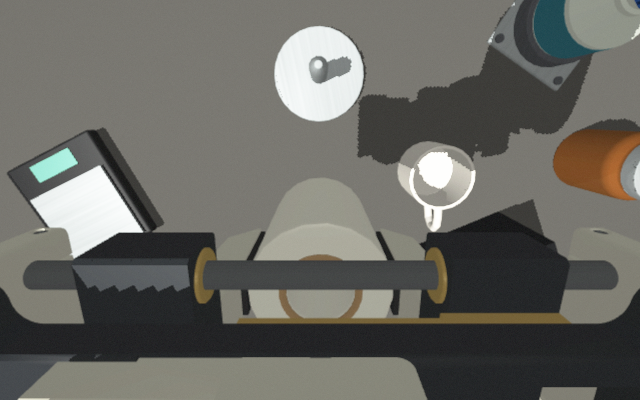

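```bash
cat > v.py <<'E'
from h import *
import sys
im=get_image('scene');s=observe();w=get_image('wrist');W=w2c(w,s)
print(repr(s['position']),repr(s['ee_rot']),s['clock'])
n,x0,x1,y0,y1,f=sys.argv[1:];x0,x1,y0,y1=map(int,(x0,x1,y0,y1))
g=cv2.resize(w['color'][y0:y1,x0:x1],None,fx=float(f),fy=float(f),interpolation=2);cv2.imwrite('pics/'+n,cv2.cvtColor(g,4))
E
python3 v.py w6.png 260 380 10 130 5
```

```text
array([ 0.6486958 , -0.307938  ,  0.28478601]) array([-1.54311128,  0.33743122, -0.335287  ]) 6.3
```

Request:
{"method": "arm_command", "body": {
  "plan": [
    [[-0.025, 0, 0.0], [0, 0, 0]],
    [[-0.05, 0, 0], [0, 0, 0]],
    [[-0.05, 0, 0], [0, 0, 0]],
    [[-0.05, 0, 0], [0, 0, 0]]
  ]
}}

```text
clock: 6.75
position: [0.6035, -0.2878, 0.2865]
ee_rot: [-1.544, 0.336, -0.338]
force: [-0.4, 0.3, -1.0]
width: 0.646
```

```bash
python3 v.py w7.png 260 380 60 180 5
```

```text
array([ 0.6038579 , -0.28810408,  0.28623991]) array([-1.54410394,  0.33577927, -0.33772686]) 6.8
```

View pics/w6.png

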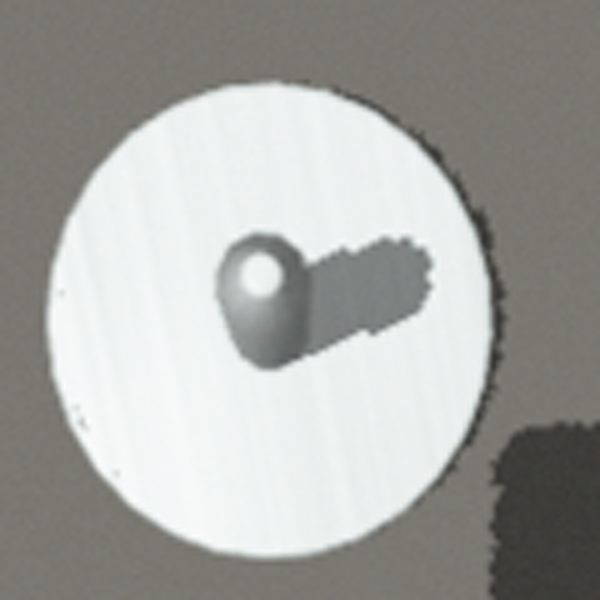

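View pics/w7.png

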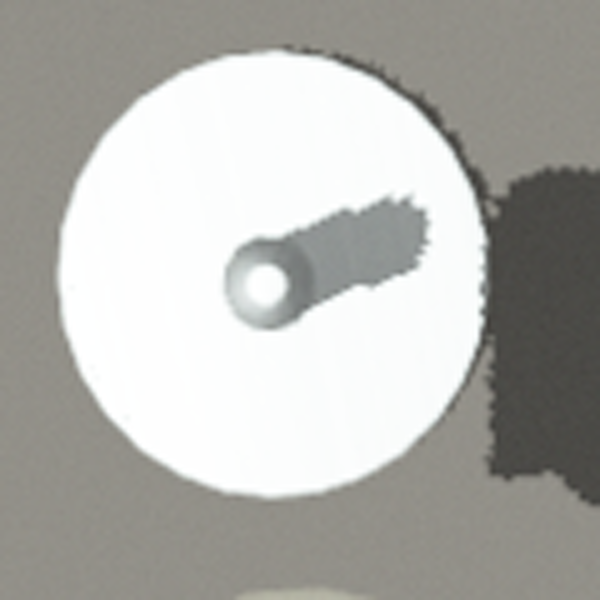

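Run:
```python
from h import *
s=observe();w=get_image('wrist')
A=w2c(w,dict(position=[ 0.6486958 , -0.307938  ,  0.28478601],ee_rot=[-1.54311128,  0.33743122, -0.335287]))
B=w2c(w,dict(position=[ 0.6038579 , -0.28810408,  0.28623991],ee_rot=[-1.54410394,  0.33577927, -0.33772686]))
for l,z in(((A,(312.8,64.6)),.095),((B,(313.4,116.4)),.095),((A,(314,74)),.01),((B,(314.4,114.8)),.01)): print(atz(w,*l,z).round(4))
print(tri([ray(w,A,(312.8,64.6)),ray(w,B,(313.4,116.4))]),tri([ray(w,A,(314,74)),ray(w,B,(314.4,114.8))]))
M=R.from_rotvec(s['ee_rot']).as_matrix();print(M.round(4),s['position'])
# held roll: where is top-centre predicted in image for tool offsets
W=w2c(w,s)
for tx in(-.003,0,.003):
  X=s['position']+M@[tx,-.024,0];print(tx,proj(w,W,X),proj(w,W,X+M@[-.03,0,0]),proj(w,W,X+M@[-.0135,0,0]),proj(w,W,s['position']+M@[tx+.0135,-.024,0]))
save(w,'w8.png')
g=cv2.resize(w['color'][165:335,220:420],None,fx=4,fy=4,interpolation=2);cv2.imwrite('pics/w8z.png',cv2.cvtColor(g,4))
```

```text
[ 0.5397 -0.2643  0.095 ]
[ 0.5395 -0.2646  0.095 ]
[ 0.5382 -0.264   0.01  ]
[ 0.5381 -0.2644  0.01  ]
(array([ 0.53955855, -0.26443415,  0.09457642]), [0.00017301371778404462, 0.00017301371778417608]) (array([ 0.53817805, -0.26421645,  0.01086574]), [0.0002152871378368036, 0.00021528713783681245])
[[ 9.091e-01  1.000e-03  4.166e-01]
 [-4.166e-01 -1.000e-04  9.091e-01]
 [ 9.000e-04 -1.000e+00  3.000e-04]] [ 0.60397752 -0.28842876  0.28597834]
-0.003 [316.77064021 288.27023023] [316.61217495 217.43567241] [316.70183012 257.51186418] [316.83571798 317.36023175]
0 [316.78541356 294.87397252] [316.62895714 224.93737076] [316.71746014 264.49853994] [316.84970321 323.61168146]
0.003 [316.80000612 301.39689858] [316.64552055 232.34128006] [316.73289346 271.39729214] [316.86352187 329.78867642]
```

View pics/w8z.png

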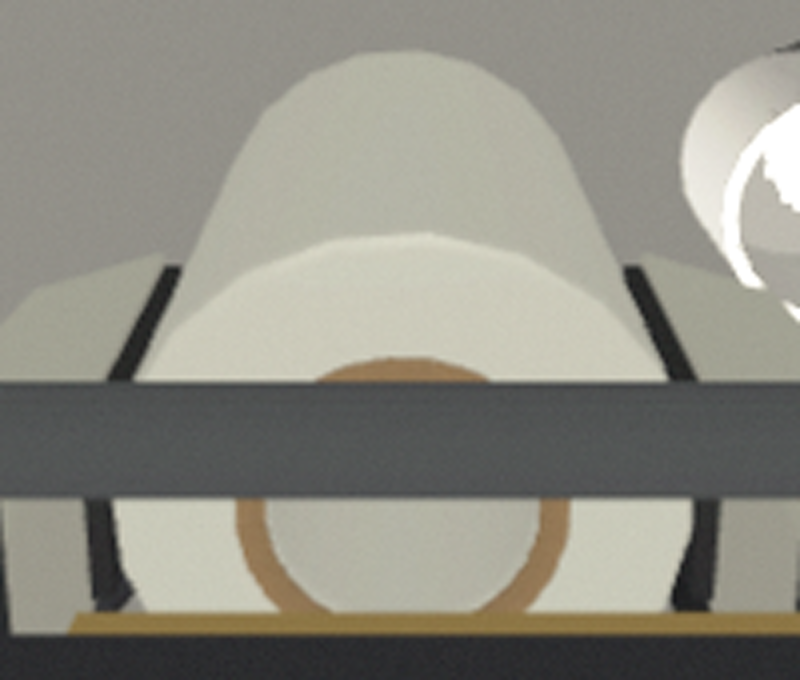

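Request:
{"method": "arm_command", "body": {
  "plan": [
    [[-0.034, 0, -0.004], [0, 0, 0]],
    [[-0.0675, 0.01, -0.0075], [0, 0, 0]],
    [[-0.0675, 0.055, -0.0075], [0, 0, 0]],
    [[-0.0675, 0.1, -0.0075], [0, 0, 0]],
    [[-0.0675, 0.1, -0.0075], [0, 0, 0]]
  ]
}}

```text
clock: 7.4
position: [0.5359, -0.2657, 0.1805]
ee_rot: [-1.543, 0.345, -0.33]
force: [-0.6, 0.4, -1.3]
width: 0.65
```

Request:
{"method": "arm_command", "body": {
  "plan": [
    [[0, 0, 0], [0, 0, 0]],
    [[0, 0, 0], [0, 0, 0]]
  ]
}}

```text
clock: 7.6
position: [0.5402, -0.2685, 0.188]
ee_rot: [-1.545, 0.336, -0.341]
force: [0.1, -1.2, -0.1]
width: 0.646
```

Run:
```python
from h import *
a=get_image('scene');s=observe();print(s['position'],s['force'],s['clock'],s['ee_rot'])
M=R.from_rotvec(s['ee_rot']).as_matrix();print(M.T@(np.array([.5395,-.2671,s['position'][2]])-s['position']))
b=get_image('top')
g=cv2.resize(b['color'][160:270,370:480],None,fx=5,fy=5,interpolation=2)
h=cv2.resize(a['color'][100:230,180:310],None,fx=6,fy=6,interpolation=2)
cv2.imwrite('pics/a1.png',cv2.cvtColor(g,4));cv2.imwrite('pics/a2.png',cv2.cvtColor(h[:600],4))
cv2.imwrite('pics/a2.png',cv2.cvtColor(cv2.resize(a['color'][120:220,190:300],None,fx=6,fy=6,interpolation=2),4))
```

```text
[ 0.54023341 -0.26848729  0.18809111] [ 0.22670051  0.48395063 -1.58096358] 7.65 [-1.54496839  0.33508814 -0.34096726]
[-1.24586272e-03 -4.63758358e-06  9.54080317e-04]
```

View pics/a1.png

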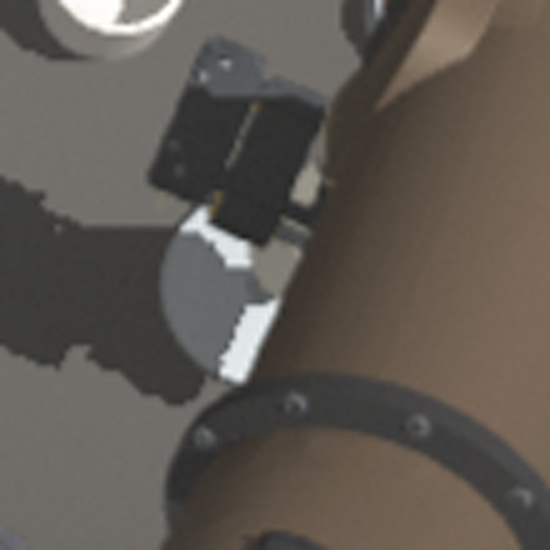

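View pics/a2.png

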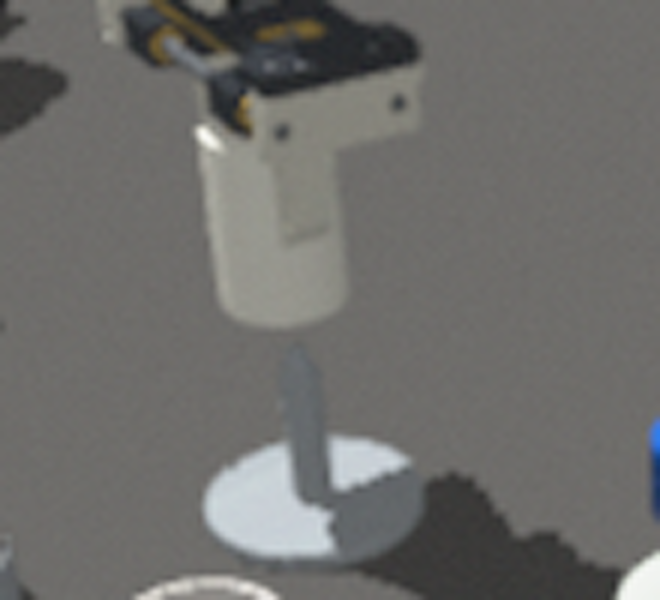

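Run:
```python
from h import *
a=get_image('scene');s=observe();W=w2c(a);M=R.from_rotvec(s['ee_rot']).as_matrix()
r=s['position']+M@[-.001,0,0]
print('pred roll', [proj(a,W,[r[0],r[1],z]).round(2) for z in (s['position'][2]-.066,s['position'][2]-.03)])
for c in((.5386,-.2667),(.5389,-.2645),(.538,-.268)):
  print(c,[proj(a,W,[*c,z]).round(2) for z in(.01,.05,.095)])
G=cv2.cvtColor(a['color'],6).astype(int)
for row in range(160,173): print(row,G[row,220:252])
for row in range(178,204,2): print(row,G[row,228:252])
```

```text
pred roll [array([237.91, 168.83]), array([236.46, 157.55])]
(0.5386, -0.2667) [array([242.42, 201.31]), array([240.98, 190.12]), array([239.3 , 176.96])]
(0.5389, -0.2645) [array([242.92, 201.56]), array([241.5 , 190.35]), array([239.83, 177.19])]
(0.538, -0.268) [array([242.21, 201.1 ]), array([240.77, 189.91]), array([239.08, 176.77])]
160 [110 109 109 108 109 141 161 153 151 147 147 147 146 148 147 148 143 135
 128 130 135 138 138 139 138 137 133 119 109 109 108 109]
161 [109 108 110 110 109 134 153 155 149 148 146 148 148 147 148 147 148 141
 141 143 145 143 142 141 140 134 133 118 108 108 108 108]
162 [110 109 107 107 107 129 153 156 148 146 148 147 146 148 149 148 148 147
 146 146 144 144 142 140 140 136 135 122 110 109 108 108]
163 [109 109 107 107 109 130 155 157 150 149 147 145 149 147 147 147 148 147
 146 146 145 143 142 141 138 135 134 121 111 107 108 108]
164 [110 110 107 108 109 125 152 160 151 148 149 148 147 149 149 149 147 147
 147 146 142 144 143 141 140 137 133 125 113 109 108 109]
165 [108 110 107 108 109 115 144 160 150 146 146 148 149 148 148 148 148 147
 147 14
[... 1634 characters left out ...]
 109 107 109 110 108 112 111 104 106 106 104 101 104 109
 109 107 110 107 105 107]
192 [107 109 109 107 108 108 108 109 109 113 112 108 106 107 107  99 120 136
 137 129 121 118 113 108]
194 [107 112 109 110 108 125 154 170 179 173 132 107 107 108 104  99 131 185
 209 209 210 211 210 205]
196 [107 126 161 184 198 206 207 205 205 202 157 109 106 108 104 102 124 184
 210 210 209 208 208 210]
198 [183 196 208 206 205 206 208 211 211 211 170 117 107 105 106 103 107 174
 208 208 209 209 207 207]
200 [207 207 209 211 210 212 210 212 211 209 182 131 103 108 107 104  99 161
 202 207 184 164 165 137]
202 [212 211 212 211 210 211 210 210 208 207 201 153 106 108 104 105 101 101
 102 103 104 101 103 104]
```

Request:
{"method": "arm_command", "body": {
  "plan": [
    [[-0.002, 0, 0.0016], [0, 0, 0]],
    [[-0.002, 0.01, 0.0016], [0, 0, 0]],
    [[-0.002, 0.02, 0.0016], [0, 0, 0]],
    [[-0.002, 0.03, 0.0016], [0, 0, 0]],
    [[-0.002, 0.03, 0.0016], [0, 0, 0]]
  ]
}}

```text
clock: 8.25
position: [0.5363, -0.2647, 0.1536]
ee_rot: [-1.544, 0.341, -0.335]
force: [-0.3, -0.3, -0.5]
width: 0.647
```

Request:
{"method": "arm_command", "body": {
  "plan": [
    [[0, 0, 0], [0, 0, 0]],
    [[0, 0, 0], [0, 0, 0]]
  ]
}}

```text
clock: 8.45
position: [0.5377, -0.2655, 0.1559]
ee_rot: [-1.544, 0.338, -0.338]
force: [0.0, -0.6, -1.3]
width: 0.645
```

Run:
```python
from h import *
a=get_image('scene');s=observe();print(s['position'],s['force'],s['clock'],s['ee_rot'])
G=cv2.cvtColor(a['color'],6).astype(int)
for row in list(range(165,187,2))+list(range(190,201,2)): print(row,G[row,222:256])
cv2.imwrite('pics/a3.png',cv2.cvtColor(cv2.resize(a['color'][120:220,190:300],None,fx=6,fy=6,interpolation=2),4))
```

```text
[ 0.53774642 -0.26548763  0.15604605] [-0.18930226 -0.35836656 -1.0111099 ] 8.5 [-1.54439126  0.33747194 -0.33851278]
165 [108 106 108 109 108 133 156 156 149 148 148 146 147 148 148 149 144 133
 123 125 128 129 129 130 130 128 129 114 108 108 109 109 108 109]
167 [109 108 109 108 110 132 157 159 150 147 149 146 149 148 149 148 147 135
 126 129 132 129 128 128 126 124 127 123 109 109 107 107 107 110]
169 [109 108 108 107 107 114 146 159 151 148 146 147 145 147 148 147 147 140
 132 130 125 119 121 126 129 131 135 125 114 108 107 109 107 109]
171 [109 108 107 107 107 106 143 160 153 148 147 146 147 146 149 148 148 145
 138 140 142 143 142 142 138 138 134 123 113 108 109 107 109 107]
173 [108 109 107 108 106 108 129 152 153 149 147 145 147 147 149 148 147 147
 148 147 146 145 142 143 138 137 134 128 117 109 108 108 109 108]
175 [109 108 108 109 109 109 124 151 158 150 150 146 148 149 148 148 149 147
 147 146 147 145 142 142 140 138 137 133 119 107 109 108 108 108]
177 [109 109 110 109 109 108 109 144 159 151 149 148 147 148 148 149 147 147
 148 146 147 144 142 140 141 140 136 132 120 10
[... 748 characters left out ...]
08 108 109 108 108 108 109 110 109 108 109 108 108 105 105 105
 106 106 105 101 120 135 137 128 123 119 113 108 108 108 108 108]
194 [109 110 109 110 109 109 109 108 110 109 109 126 155 169 178 169 132 107
 107 107 106 101 132 187 208 210 210 210 211 204 188 180 167 137]
196 [108 107 109 109 108 110 109 126 163 185 198 208 207 207 206 204 157 107
 106 107 107 101 124 183 211 210 209 207 208 209 209 188 165 163]
198 [109 110 107 108 127 169 183 196 206 207 207 206 208 210 211 209 171 116
 106 106 104 101 105 173 209 186 167 165 133 102 104 101 103 103]
200 [107 111 117 164 200 207 207 206 207 209 211 213 211 209 210 209 182 133
 107 110 106 103  99  98 101 102 100 104 101 101 101 102 102 103]
```

View pics/a3.png

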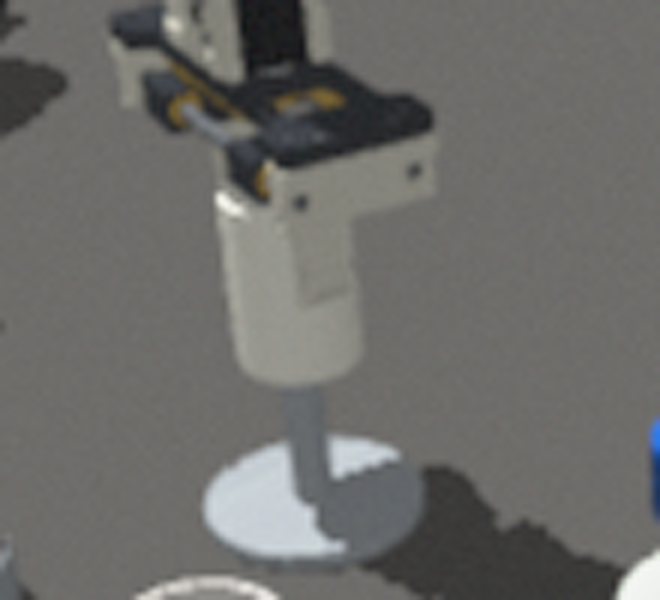

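Request:
{"method": "arm_command", "body": {
  "plan": [
    [[0.0015, 0, 0], [0, 0, 0]],
    [[0.0015, 0.007, 0], [0, 0, 0]],
    [[0.0015, 0.014, 0], [0, 0, 0]],
    [[0.0015, 0.02, 0], [0, 0, 0]],
    [[0.0015, 0.02, 0], [0, 0, 0]]
  ]
}}

```text
clock: 9.0
position: [0.5381, -0.2655, 0.1344]
ee_rot: [-1.544, 0.34, -0.336]
force: [0.5, 0.3, -0.3]
width: 0.644
```

Request:
{"method": "arm_command", "body": {
  "plan": [
    [[0, 0, 0], [0, 0, 0]],
    [[0, 0.01, 0], [0, 0, 0]],
    [[0, 0.02, 0], [0, 0, 0]],
    [[0, 0.02, 0], [0, 0, 0]]
  ]
}}

```text
clock: 9.4
position: [0.5378, -0.2653, 0.1139]
ee_rot: [-1.544, 0.34, -0.336]
force: [-0.0, -0.2, -1.2]
width: 0.644
```

Run:
```python
from h import *
a=get_image('scene');s=observe();print(s['position'],s['force'],s['ft_torque'],s['clock'],s['ee_rot'])
G=cv2.cvtColor(a['color'],6).astype(int)
for row in list(range(180,201,2)): print(row,G[row,222:256])
```

```text
[ 0.53817714 -0.26557095  0.11461507] [-0.15270878  0.54225314 -2.35397995] [ 0.03443337 -0.0249486   0.0183483 ] 9.45 [-1.54390901  0.33950129 -0.33633547]
180 [108 108 109 107 110 107 109 131 153 155 152 146 147 148 148 148 148 148
 143 133 128 129 129 129 128 126 127 127 124 112 109 108 109 109]
182 [108 106 109 109 110 110 109 115 148 159 152 147 149 147 148 147 147 145
 146 135 131 126 123 124 125 129 130 135 128 115 108 108 109 108]
184 [110 108 107 108 108 108 108 110 140 159 152 149 147 147 146 147 147 148
 147 142 139 139 142 144 143 142 138 136 135 119 108 106 106 107]
186 [110 107 107 106 107 107 108 107 135 156 156 148 147 146 146 148 147 147
 147 147 147 145 145 144 143 141 140 135 132 122 109 108 109 108]
188 [110 109 109 107 110 108 109 108 124 150 156 149 146 147 146 149 148 148
 146 147 147 146 146 145 142 142 140 138 133 126 115 106 107 109]
190 [109 107 109 109 108 107 108 109 111 144 157 149 148 146 146 148 147 147
 148 147 147 146 148 145 141 143 141 137 134 125 112 110 107 108]
192 [109 109 108 108 106 106 109 108 109 131 152 153 150 147 148 146 148 146
 148 148 147 145 145 144 141 143 140 139 133 118 111 109 109 108]
194 [109 107 109 106 107 106 108 108 110 110 121 144 152 148 147 149 149 148
 148 147 146 147 143 144 143 153 173 162 157 137 103 112 112 106]
196 [107 111 109 108 107 107 107 124 162 183 199 207 202 191 189 186 156 131
 132 129 126 123 121 136 123 100 100 102 101 104 102 103 103 103]
198 [108 110 107 109 126 169 183 195 207 205 206 205 208 209 211 191 136 103
 105 108 106 103  98 100 101 102 104 103  99 102 102 102 102 103]
200 [107 107 116 163 200 207 206 207 210 210 211 211 211 190 138 106 104 103
 107 106 106 104  99  98 101 101 101 104 102 102 102 104 102 103]
```

Request:
{"method": "arm_command", "body": {
  "plan": [
    [[0.001, 0.009, 0], [0, 0, 0]],
    [[0.001, 0.018, 0], [0, 0, 0]],
    [[0.001, 0.027, 0], [0, 0, 0]],
    [[0.001, 0.034, 0], [0, 0, 0]],
    [[0.001, 0.034, 0], [0, 0, 0]]
  ]
}}

```text
clock: 9.95
position: [0.539, -0.266, 0.0803]
ee_rot: [-1.544, 0.34, -0.336]
force: [1.0, 0.6, -1.3]
width: 0.646
```

Request:
{"method": "arm_command", "body": {
  "plan": [
    [[0, 0, 0], [0, 0, 0]],
    [[0, 0.002, 0], [0, 0, 0]],
    [[0, 0.004, 0], [0, 0, 0]],
    [[0, 0.004, 0], [0, 0, 0]]
  ]
}}

```text
clock: 10.35
position: [0.5397, -0.2663, 0.0776]
ee_rot: [-1.544, 0.338, -0.338]
force: [0.6, -0.2, -2.0]
width: 0.649
```

Request:
{"method": "arm_command", "body": {
  "plan": [
    [[0, 0.001, 0], [0, 0, 0]],
    [[0, 0.002, 0], [0, 0, 0]],
    [[0, 0.002, 0], [0, 0, 0]],
    [[0, 0.002, 0], [0, 0, 0]]
  ]
}}

```text
clock: 10.75
position: [0.5399, -0.2664, 0.0762]
ee_rot: [-1.544, 0.338, -0.338]
force: [-0.4, 0.1, 5.2]
width: 0.65
```

Run:
```python
from h import *
a=get_image('scene');s=observe();print(s['position'],s['force'],s['ft_torque'],s['clock'],s['ee_rot'])
cv2.imwrite('pics/a4.png',cv2.cvtColor(cv2.resize(a['color'][120:220,190:300],None,fx=6,fy=6,interpolation=2),4))
```

```text
[ 0.53985177 -0.26642364  0.07615265] [-2.2914643   1.07399198  6.32073409] [0.31605419 0.33685191 0.01027223] 10.8 [-1.54420767  0.33761798 -0.33833307]
```

View pics/a4.png

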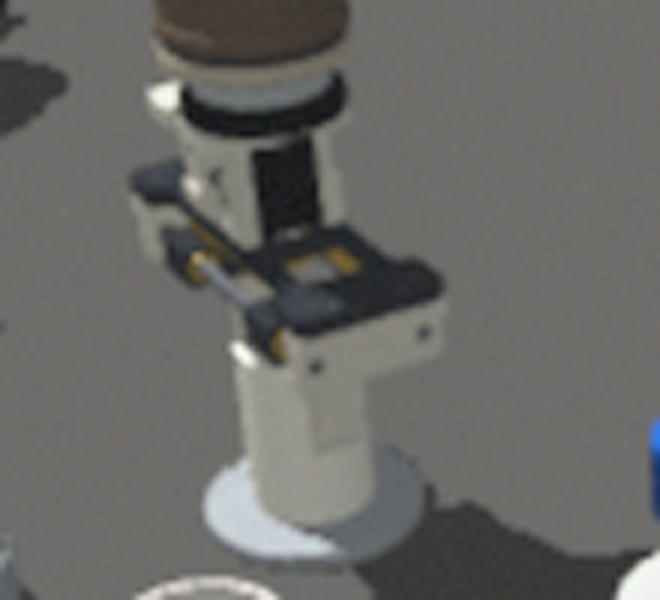

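Request:
{"method": "arm_command", "body": {
  "plan": [
    [[0, -0.0005, 0], [0, 0, 0]],
    [[0, -0.0005, 0], [0, 0, 0]],
    [[0, -0.0005, 0], [0, 0, 0]],
    [[0, -0.0005, 0], [0, 0, 0]],
    [[0, -0.0005, 0], [0, 0, 0]]
  ],
  "fingers": -1
}}

```text
clock: 11.3
position: [0.5397, -0.2663, 0.0761]
ee_rot: [-1.544, 0.338, -0.338]
force: [-0.8, -1.1, -0.0]
width: 0.987
```

Run:
```python
from h import *
a=get_image('scene');s=observe();w=get_image('wrist');save(w,'w9.png');print(s['position'],s['force'],s['width'],s['clock'])
```

```text
[ 0.53973455 -0.26633267  0.0761476 ] [-0.03940758  0.49909972 -0.02767131] 0.9991067750624868 11.35
```

View pics/w9.png

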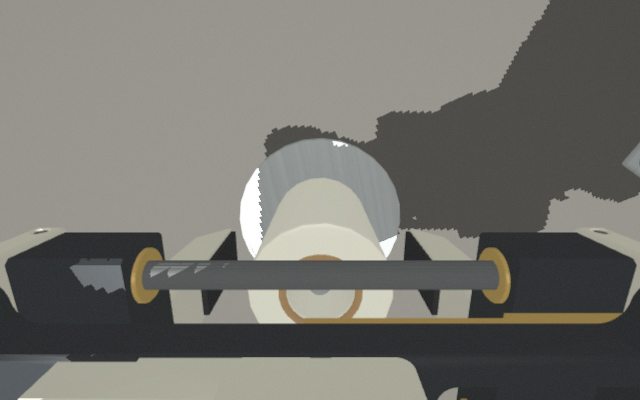

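Request:
{"method": "arm_command", "body": {
  "plan": [
    [[0, -0.03, 0], [0, 0, 0]],
    [[0, -0.075, 0], [0, 0, 0]],
    [[0, -0.12, 0], [0, 0, 0]],
    [[0, -0.17, 0], [0, 0, 0]],
    [[0, -0.22, 0], [0, 8, 0]]
  ]
}}

```text
clock: 11.9
position: [0.5392, -0.2663, 0.2983]
ee_rot: [-1.524, 0.448, -0.448]
force: [1.0, 0.3, -0.2]
width: 0.999
```

Run:
```python
from h import *
s=observe();M=R.from_rotvec(s['ee_rot']).as_matrix()
print(s['position'],M.T@(np.array([.608,-.06,.30])-s['position']),s['joints'],M.round(3))
```

```text
[ 0.53917433 -0.26634915  0.29828335] [-0.05371781 -0.00168941  0.21078765] [ 0.10193597  0.36780005  0.37843133  1.58340669 -0.14217938  1.21772385
  1.5059948 ] [[ 0.841 -0.     0.541]
 [-0.541  0.     0.841]
 [-0.    -1.     0.   ]]
```

Yaw is −32.8°; needs another 57° about tool y.

Request:
{"method": "arm_command", "body": {
  "plan": [
    [[-0.01, 0, 0.04], [0, 8, 0]],
    [[-0.021, 0, 0.085], [0, 16, 0]],
    [[-0.032, 0, 0.127], [0, 24, 0]],
    [[-0.043, 0, 0.168], [0, 32, 0]],
    [[-0.0537, 0, 0.2108], [0, 40, 0]]
  ]
}}

```text
clock: 12.4
position: [0.6085, -0.0584, 0.2964]
ee_rot: [-1.335, 0.988, -0.988]
force: [-0.2, -0.4, 0.1]
width: 0.999
```

Request:
{"method": "arm_command", "body": {
  "plan": [
    [[0, 0, 0], [0, 8, 0]],
    [[0, 0, 0], [0, 17.2, 0]],
    [[0, 0, 0], [0, 17.2, 0]],
    [[0, 0, 0], [0, 17.2, 0]]
  ]
}}

```text
clock: 12.8
position: [0.6083, -0.06, 0.2962]
ee_rot: [-1.212, 1.205, -1.205]
force: [-0.4, -0.2, 0.9]
width: 0.997
```

Run:
```python
from h import *
s=observe();w=get_image('wrist');save(w,'c1.png');print(repr(s['position']),repr(s['ee_rot']),s['joints'].round(2),s['clock'])
W=w2c(w,s);print(proj(w,W,[.61,.01,.166]))
for t in('cap_top','bottle','cap'):print([(d['point'],d['confidence']) for d in place_of(w,t)])
```

```text
array([ 0.60826828, -0.06003358,  0.29617252]) array([-1.21204166,  1.20519072, -1.20523343]) [-0.36  0.4   0.53  1.57 -0.21  1.23  0.22] 12.8
[322.81417608 115.95463693]
[([317.7, 112.3], 0.64), ([383.3, 253.4], 0.16)]
[]
[([319.3, 111.4], 0.73), ([317.3, 114.7], 0.71), ([385.6, 255.8], 0.66)]
```

View pics/c1.png

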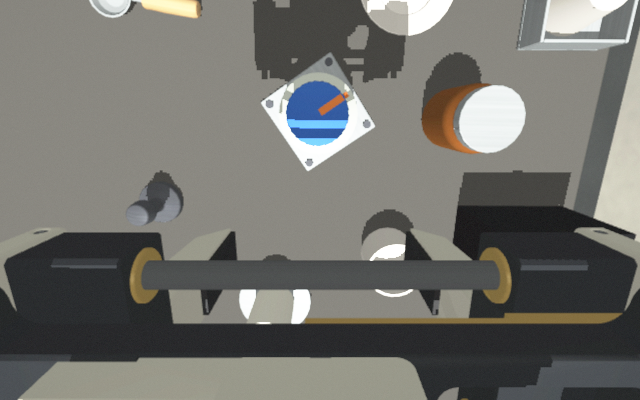

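```bash
python3 v.py c1z.png 250 390 50 170 5
```

```text
array([ 0.60831539, -0.06028367,  0.29629839]) array([-1.21037708,  1.20696651, -1.20692306]) 13.05
```

Request:
{"method": "arm_command", "body": {
  "plan": [
    [[-0.03, 0, 0.002], [0, 0, 0]],
    [[-0.055, 0, 0.002], [0, 0, 0]],
    [[-0.055, 0, 0.002], [0, 0, 0]],
    [[-0.055, 0, 0.002], [0, 0, 0]]
  ]
}}

```text
clock: 13.5
position: [0.6103, -0.0046, 0.2962]
ee_rot: [-1.211, 1.206, -1.207]
force: [-0.0, -0.3, -0.1]
width: 1.002
```

```bash
python3 v.py c2z.png 250 390 120 240 5
```

```text
array([ 0.61020873, -0.00564431,  0.2963014 ]) array([-1.21045034,  1.20747981, -1.20812918]) 13.55
```

View pics/c1z.png

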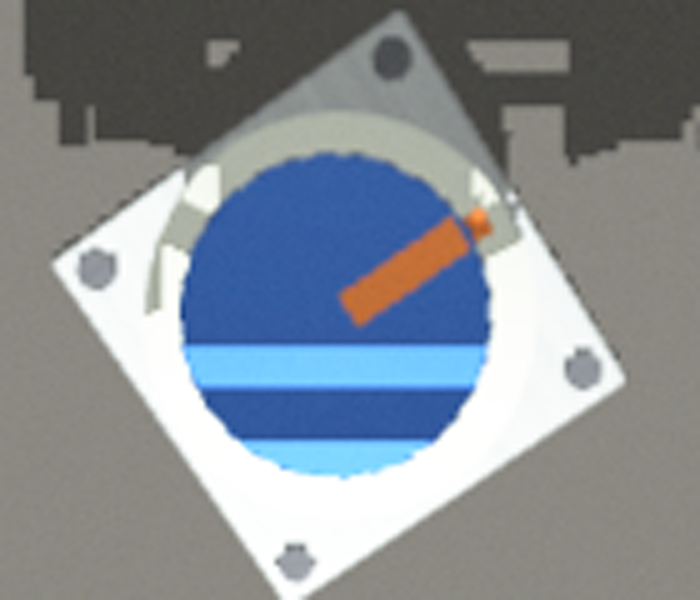

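View pics/c2z.png

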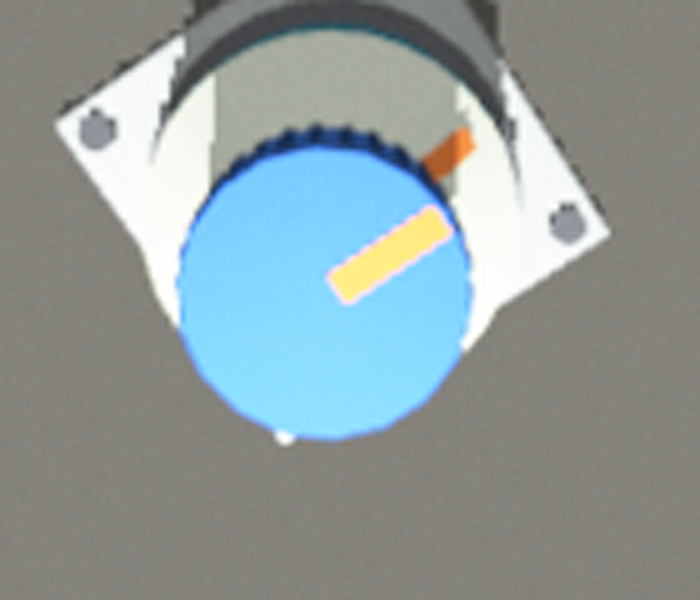

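Run:
```python
from h import *
s=observe();w=get_image('wrist')
A=w2c(w,dict(position=[ 0.60831539, -0.06028367,  0.29629839],ee_rot=[-1.21037708,  1.20696651, -1.20692306]))
B=w2c(w,dict(position=[ 0.61020873, -0.00564431,  0.2963014 ],ee_rot=[-1.21045034,  1.20747981, -1.20812918]))
for l in((A,(316.8,112.6)),(B,(314.8,178.1))): print(atz(w,*l,.166).round(4))
x,e=tri([ray(w,A,(316.8,112.6)),ray(w,B,(314.8,178.1))]);print(x,e)
M=R.from_rotvec(s['ee_rot']).as_matrix();print(M.T@(x-s['position']),s['position'],s['clock'])
```

```text
[0.6053 0.0124 0.166 ]
[0.6055 0.0123 0.166 ]
[0.60542482 0.01242824 0.16659867] [0.00011440864165672171, 0.00011440864165664911]
[-0.01867992  0.12976702 -0.00482523] [ 0.61023767 -0.00617369  0.29637735] 13.6
```

Request:
{"method": "arm_command", "body": {
  "plan": [
    [[-0.0187, 0, -0.0062], [0, 0, 0]],
    [[-0.0187, 0.035, -0.0062], [0, 0, 0]],
    [[-0.0187, 0.075, -0.0062], [0, 0, 0]],
    [[-0.0187, 0.115, -0.0062], [0, 0, 0]],
    [[-0.0187, 0.143, -0.0062], [0, 0, 0]]
  ]
}}

```text
clock: 14.15
position: [0.603, 0.0126, 0.151]
ee_rot: [-1.211, 1.21, -1.208]
force: [0.7, 0.1, 0.0]
width: 0.998
```

Request:
{"method": "arm_command", "body": {
  "plan": [
    [[0, 0, 0], [0, 0, 0]],
    [[0, 0, 0], [0, 0, 0]],
    [[0, 0, 0], [0, 0, 0]]
  ]
}}

```text
clock: 14.45
position: [0.6054, 0.0132, 0.1552]
ee_rot: [-1.207, 1.206, -1.21]
force: [-0.4, 0.1, -0.2]
width: 1.001
```

Run:
```python
from h import *
s=observe();w=get_image('wrist');save(w,'c3.png');print(s['position'],s['force'],s['clock'],s['ee_rot'])
a=get_image('scene');cv2.imwrite('pics/c3s.png',cv2.cvtColor(cv2.resize(a['color'][130:250,250:370],None,fx=5,fy=5,interpolation=2),4))
```

```text
[0.60535657 0.01316646 0.15523801] [-0.36125026  0.05802574 -0.23879205] 14.45 [-1.20739021  1.20614769 -1.20964494]
```

View pics/c3.png

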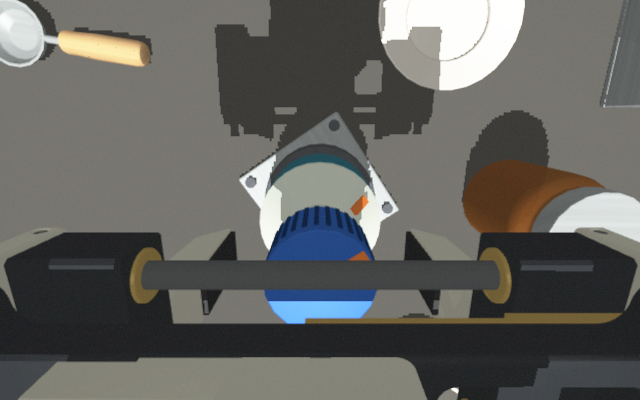

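View pics/c3s.png

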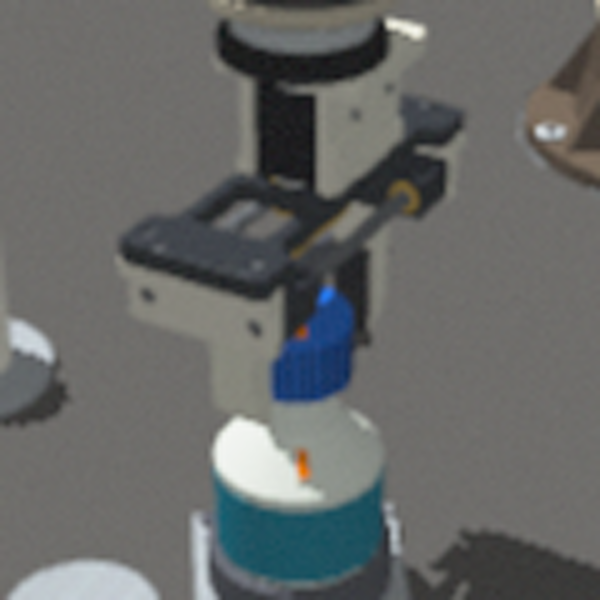

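Request:
{"method": "arm_command", "body": {
  "plan": [
    [[0.0007, 0.002, 0], [0, 0, 0]],
    [[0.0007, 0.002, 0], [0, 0, 0]],
    [[0.0007, 0.002, 0], [0, 0, 0]],
    [[0.0007, 0.002, 0], [0, 0, 0]],
    [[0.0007, 0.002, 0], [0, 0, 0]]
  ],
  "fingers": 1,
  "squeeze": 45
}}

```text
clock: 15.05
position: [0.604, 0.0131, 0.1513]
ee_rot: [-1.21, 1.208, -1.208]
force: [-0.1, -1.4, 0.1]
width: 0.613
```

Request:
{"method": "arm_command", "body": {
  "plan": [
    [[0, 0, 0], [0, 0, 0]],
    [[0, 0, 0], [0, 0, 0]],
    [[0, 0, 0], [0, 0, 0]]
  ]
}}

```text
clock: 15.35
position: [0.6045, 0.0131, 0.1514]
ee_rot: [-1.209, 1.207, -1.208]
force: [2.6, 0.2, -1.1]
width: 0.555
```

Run:
```python
from h import *
s=observe();w=get_image('wrist');save(w,'c4.png');print(s['position'],s['force'],s['ft_torque'],s['width'],s['clock'],s['ee_rot'],s['joints'])
```

```text
[0.60448829 0.01305714 0.15135625] [ 2.63563816  0.16614243 -1.14059671] [-0.05688269 -0.49756751 -0.0541325 ] 0.5551361900615429 15.35 [-1.20947365  1.20713287 -1.20822349] [-0.42867194  0.5220388   0.46398204  1.76713121 -0.28461738  0.91832948
  0.15810468]
```

View pics/c4.png

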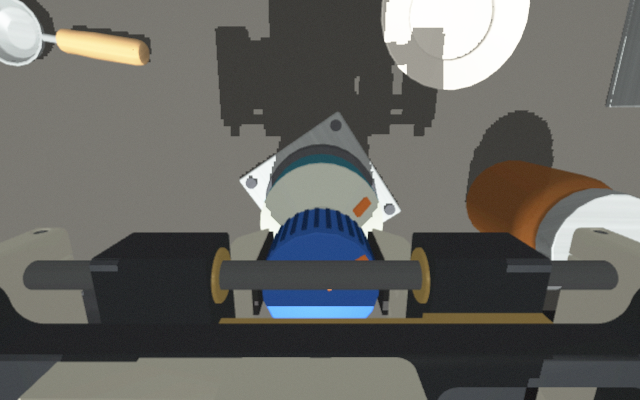

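Request:
{"method": "arm_command", "body": {
  "plan": [
    [[0, 0.003, 0], [0, 0, 0]],
    [[0, 0.006, 0], [0, 0, 0]],
    [[0, 0.008, 0], [0, 0, 0]],
    [[0, 0.008, 0], [0, 0, 0]],
    [[0, 0.008, 0], [0, 0, 0]]
  ]
}}

```text
clock: 15.9
position: [0.6045, 0.0131, 0.144]
ee_rot: [-1.209, 1.207, -1.208]
force: [-1.5, 0.6, 9.0]
width: 0.555
```

Run:
```python
from h import *
s=observe();w=get_image('wrist');save(w,'c5.png');print(s['position'],s['force'],s['ft_torque'],s['width'],s['clock'],s['ee_rot'])
```

```text
[0.60449251 0.01309858 0.14397859] [-1.48361792  0.56981761  9.03041014] [-0.00693359  0.16502258 -0.01274457] 0.5545677206916106 15.9 [-1.20889721  1.20714349 -1.20798831]
```

View pics/c5.png

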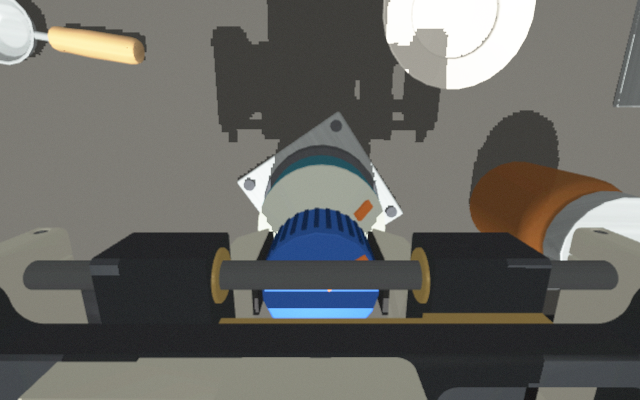

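Request:
{"method": "arm_command", "body": {
  "plan": [
    [[0, 0.001, 0], [0, 0, 0]],
    [[0, 0.001, 0], [0, -5, 0]],
    [[0, 0.001, 0], [0, -11, 0]],
    [[0, 0.001, 0], [0, -18, 0]],
    [[0, 0.001, 0], [0, -25, 0]]
  ]
}}

```text
clock: 16.45
position: [0.6045, 0.013, 0.1432]
ee_rot: [-1.386, 0.876, -0.878]
force: [-0.6, -0.6, 10.0]
width: 0.556
```

Run:
```python
from h import *
s=observe();w=get_image('wrist');save(w,'c6.png');M=R.from_rotvec(s['ee_rot']).as_matrix();print(s['position'],s['force'],s['ft_torque'],s['width'],s['clock'],np.degrees(np.arctan2(M[1,0],M[0,0])))
```

```text
[0.60452414 0.01299044 0.14315343] [-0.58394583 -0.57045251  9.96267683] [-0.05234595  0.20737914 -0.01105321] 0.5556594557405199 16.45 -64.60939562057466
```

View pics/c6.png

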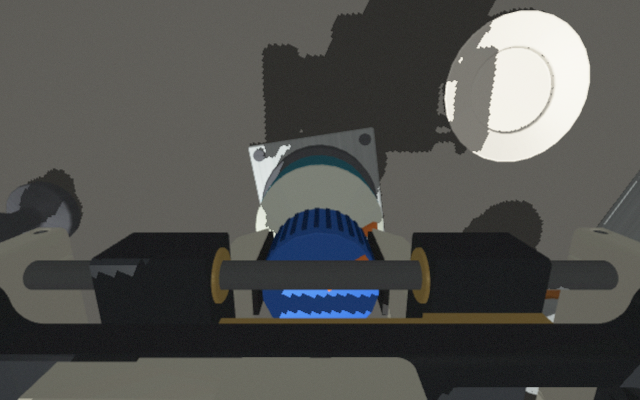

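Request:
{"method": "arm_command", "body": {
  "plan": [
    [[0, 0, 0], [0, -7, 0]],
    [[0, 0, 0], [0, -14, 0]],
    [[0, 0, 0], [0, -21, 0]],
    [[0, 0, 0], [0, -28, 0]],
    [[0, 0, 0], [0, -35, 0]]
  ]
}}

```text
clock: 17.0
position: [0.6037, 0.0127, 0.1429]
ee_rot: [-1.533, 0.405, -0.405]
force: [-3.2, -1.3, 10.4]
width: 0.55
```

Request:
{"method": "arm_command", "body": {
  "plan": [
    [[0, 0, 0], [0, -7, 0]],
    [[0, 0, 0], [0, -14, 0]],
    [[0, 0, 0], [0, -21, 0]],
    [[0, 0, 0], [0, -28, 0]],
    [[0, 0, 0], [0, -30, 0]]
  ]
}}

```text
clock: 17.5
position: [0.6024, 0.0119, 0.1424]
ee_rot: [-1.572, -0.002, 0.007]
force: [-7.7, -2.3, 10.8]
width: 0.552
```

Request:
{"method": "arm_command", "body": {
  "plan": [
    [[0, 0, 0], [0, 0, 0]],
    [[0, 0, 0], [0, 0, 0]]
  ]
}}

```text
clock: 17.7
position: [0.6025, 0.0119, 0.1424]
ee_rot: [-1.572, 0.001, 0.003]
force: [-6.1, -2.7, 10.6]
width: 0.552
```

Run:
```python
from h import *
s=observe();w=get_image('wrist');save(w,'c7.png');M=R.from_rotvec(s['ee_rot']).as_matrix();print(s['position'],s['force'],s['ft_torque'],s['width'],s['clock'],np.degrees(np.arctan2(M[1,0],M[0,0])))
```

```text
[0.60245676 0.01193572 0.14242796] [-6.13888241 -2.69850908 10.59032853] [-0.52311211  1.30435301  0.04243816] 0.5522400736003841 17.7 0.06782163599326879
```

View pics/c7.png

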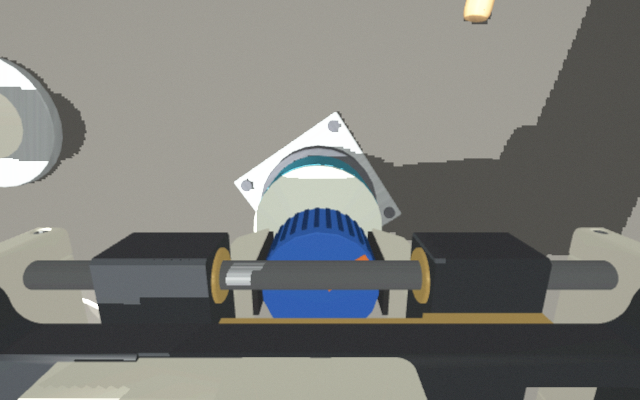

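Request:
{"method": "arm_command", "body": {
  "plan": [
    [[-0.002, -0.003, 0], [0, 0, 0]],
    [[-0.002, -0.007, 0], [0, 0, 0]],
    [[-0.002, -0.012, 0], [0, 0, 0]],
    [[-0.002, -0.02, 0], [0, 0, 0]],
    [[-0.002, -0.02, 0], [0, 0, 0]]
  ]
}}

```text
clock: 18.25
position: [0.6021, 0.0121, 0.1628]
ee_rot: [-1.572, -0.001, 0.001]
force: [1.3, -5.7, 3.2]
width: 0.554
```

Run:
```python
from h import *
s=observe();w=get_image('wrist');save(w,'c8.png');print(s['position'],s['force'],s['ft_torque'],s['width'],s['clock'])
```

```text
[0.60214778 0.01212395 0.16283289] [ 1.32884657 -5.74898727  3.22808888] [-1.03417196 -0.18027268 -0.02249252] 0.5544834920580919 18.25
```

View pics/c8.png

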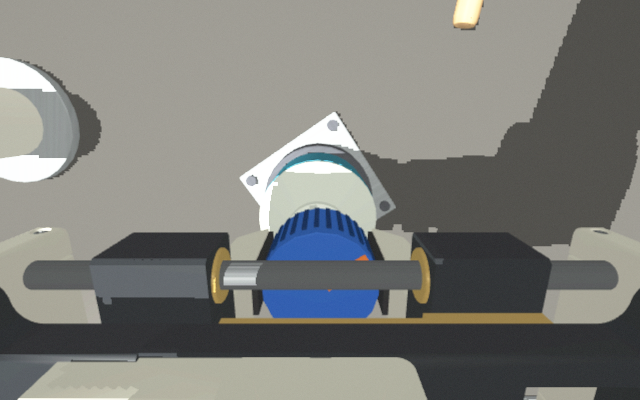

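Request:
{"method": "arm_command", "body": {
  "plan": [
    [[0, -0.015, 0], [0, 0, 0]],
    [[0, -0.035, 0], [0, 0, 0]],
    [[0, -0.055, 0], [0, 0, 0]],
    [[0, -0.075, 0], [0, 0, 0]],
    [[0, -0.088, 0], [0, 0, 0]]
  ]
}}

```text
clock: 18.8
position: [0.6018, 0.0141, 0.2511]
ee_rot: [-1.57, -0.002, 0.002]
force: [0.0, 0.5, -0.5]
width: 0.551
```

Request:
{"method": "arm_command", "body": {
  "plan": [
    [[0, 0, 0], [0, 0, 0]],
    [[0, 0, 0], [0, 0, 0]],
    [[0, 0, 0], [0, 0, 0]],
    [[0, 0, 0], [0, 0, 0]]
  ]
}}

```text
clock: 19.2
position: [0.6015, 0.0131, 0.2491]
ee_rot: [-1.571, -0.0, 0.003]
force: [0.3, -0.2, -0.2]
width: 0.556
```

Run:
```python
from h import *
s=observe();w=get_image('wrist');save(w,'c9.png');print(s['position'],s['force'],s['ft_torque'],s['width'],s['clock'],s['ee_rot'],s['dq'].round(4))
a=get_image('scene');save(a,'f.png');b=get_image('top');save(b,'ft.png')
cv2.imwrite('pics/fz.png',cv2.cvtColor(cv2.resize(a['color'][110:260,200:380],None,fx=4,fy=4,interpolation=2),4))
```

```text
[0.60151927 0.01311135 0.24911188] [ 0.30339059 -0.17742424 -0.2435176 ] [ 0.0212049   0.01222556 -0.03396734] 0.5558785510930659 19.2 [-1.57088759e+00 -1.97724318e-04  3.04984323e-03] [ 0.0031 -0.0012  0.0021 -0.0067  0.0008  0.0007  0.0002]
```

View pics/c9.png

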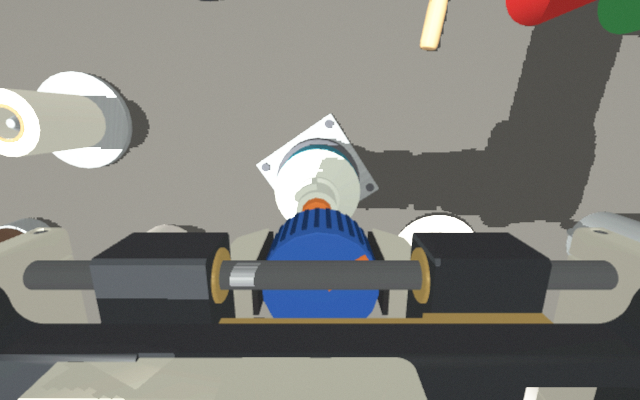

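View pics/fz.png

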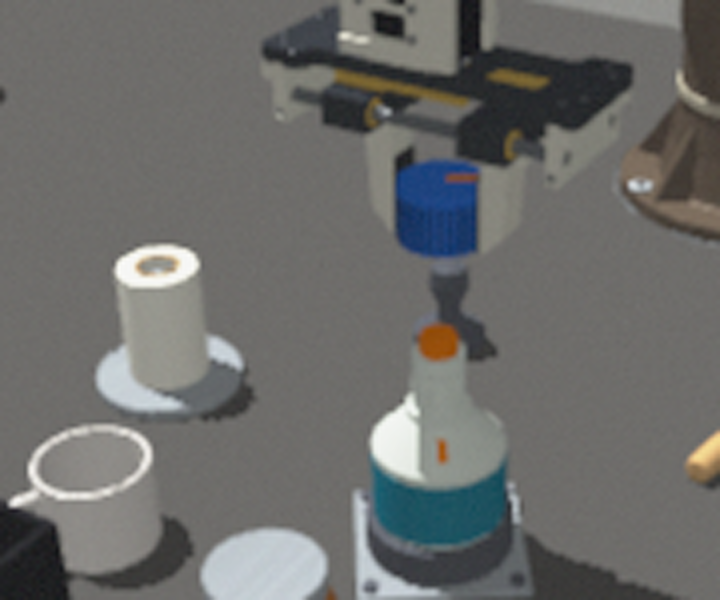

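View pics/f.png

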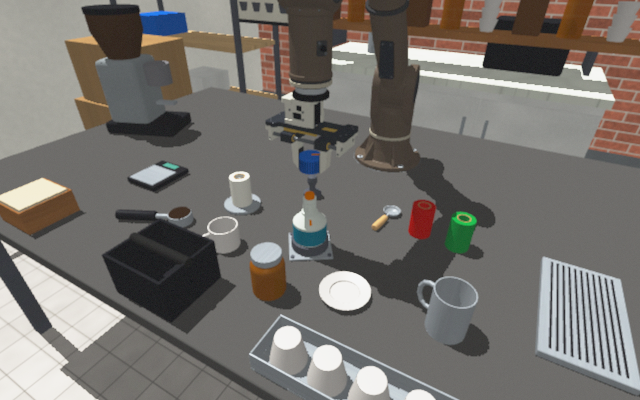

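Run:
```python
from h import *
a=get_image('scene');a=get_image('scene');W=w2c(a);s=observe();print(s['position'],s['width'],s['dq'].round(4))
# cap rim height check from scene: rim bottom-front px (zoom 438,255)-> predicted
print(proj(a,W,[.6035,.0125,.228]),proj(a,W,[.6035,.0125,.264]))
print(sign_off())
```

```text
[0.60196256 0.01302385 0.24995665] 0.5520316675582491 [ 0.0009 -0.0039  0.     -0.0014  0.0013  0.0013 -0.0003]
[310.70883355 168.14933245] [310.64744336 153.77860299]
the job is handed in; nothing more can be done
None
```

I handed the job in at about 19 s of the 58 s allowed. `sign_off` gives no verdict, so these are my own checks.

- **Roll:** I lowered the white roll onto the spindle until contact, which came at the TCP height that puts its underside 10 mm up. I then opened the fingers. The last pictures show it upright and fully down on the base, with the rod visible in its bore.
- **Cap:** I pressed it about 8 mm with roughly 10 N, turned it 90° counter-clockwise while still pressed, and lifted it off. It is still gripped at about 51 mm opening, level and still. From the TCP height its rim is about 228 mm above the counter, roughly 65 mm over the seal. It should be within a few mm of the bottle's axis. The scene picture shows the bare neck with the orange seal, clear of the cap.
- **Bystanders and look-alikes:** none were touched, and none look moved in the last scene picture.

**Measurements that disagreed:** The camera views of the spindle and cap differed by about 2 to 4 mm. The wrist camera read about 2 mm too far along the jaw direction. I corrected for this against the scene view and the finger positions in the image. During the twist a side force built up to about 8 N. I eased it with a 2 mm shift before lifting, and a side force of up to about 6 N remained early in the lift until the cap cleared the neck.

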